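# Find the filled bottle by weight and seal it

## Task

Only one of the three identical capped white bottles in the steel tray has been filled: lift them a little to find it by its weight, and leave the two empty ones standing in the tray where they were. Stand the full bottle upright on the sealer's steel shelf, centred under the sealing head, let go of it, and only then press the START button fully down. Do not tip a bottle over or disturb the other things on the bench.

Things in the scene. Friction and masses are not known exactly. Their poses are not given: they have to be found in the camera images.
- bottle_a_mid (a point): Centre (57.5 mm above the underside) of one of three identical closed white plastic bottles standing upright in the tray: smooth round body 56 mm across up to 80 mm, then narrower, ribbed screw cap 47 mm across; 115 mm tall in all. z axis up along the bottle. The full one weighs 300 to 410 g, an empty one 40 to 52 g; it differs each time which is full, and it cannot be seen.
- bottle_b_mid (a point): The same point on the second of the three identical bottles.
- bottle_c_mid (a point): The same point on the third of the three identical bottles.
- tray: Fixed shallow stainless tray 220 x 330 mm, rim 15 mm high, floor 3 mm thick, lying on the bench. Origin at the centre of its underside; x axis along the short side, pointing away from the robot, y along the long side. The bottles stand in a row along y, about 115 mm apart.
- sealer: Fixed bench sealing machine: white housing 250 mm wide, 347 mm tall (handle to 392 mm), with a red guard on its front, under it a round sealing head, and below that a flat steel shelf 210 mm wide, 166 mm deep, its top 30 mm above the bench. Origin on the bench straight below the head's centre; x axis level, from the operator's side into the machine, y along the shelf, z up. Housing begins 80 mm behind the origin.
- head (a point): Centre of the underside of the sealing head, 210 mm above the bench: a disc 36 mm across. It does not move here. The red guard above it, 190 mm wide, has its underside 258 mm above the bench and reaches 45 mm in front of the head's centre, so a bottle can only be brought in from the open front, gripped by its body with the tool leaning back. Axes as the sealer's.
- stage (a point): The point on top of the shelf (30 mm above the bench) straight below the centre of the sealing head, where the middle of the bottle's underside belongs; 83 mm behind the front edge of the shelf. Axes as the sealer's.
- start_top (a point): Centre of the top of the START button, a round black push button 30 mm across on the sloping top of the small white console fixed beside the shelf. The button's z axis points out of the console: 20 degrees from vertical, leaning towards the operator's side of the sealer.
- start (a joint): Travel of the START button in m: 0 released, 0.006 fully down. It moves along its own axis against a spring; fully down takes 5 N, and it springs back when released.
- cap_1: Loose spare white screw cap, 47 mm across and 21 mm high, lying in the tray; origin at its underside. Leave alone.
- cap_2: A second spare cap, the same. Leave alone.
- amber: Small amber glass bottle with a black cap, 48 mm across, 90 mm high, standing on the bench; origin at its underside. Leave alone.
- beaker: Small glass beaker, 64 mm across, 65 mm high, standing on the bench; origin at its underside. Leave alone.
- spatula: Steel spatula, 170 mm long, lying on the bench; origin on its underside. Leave alone.
- tape: Roll of white tape lying flat, 90 mm across, 19 mm high; origin at the centre of its underside. Leave alone.
- marker: Black marker pen, 125 mm long, 14 mm thick, lying on the bench; origin at the middle of its underside. Leave alone.
Not all that is in view belongs to the job. Leave any turquoise look-alike of the part that bears bottle_c_mid alone. What is shaped like the part that bears bottle_b_mid but purple is not meant.

How it is judged:
By the outcome, as a careful person would: the job done as asked, in the order asked, and still so for the second after the job is handed in, with the robot touching nothing.
It also fails if it takes over 72 s, if anything falls off the work surface, if the arm or the gripper's body presses on something with over 40 N, if the wrist force passes 120 N, or if a joint passes its speed limit or range.

## Robot

A 7-joint arm with a two-finger parallel gripper is mounted at the origin on the work surface. World frame = base frame: x ahead of the robot, y to its left, z up, the work surface at z = 0. Lengths are in m, angles in degrees, forces in N, time in s.
With the tool pointing down it reaches from about 0.425 to 0.95 m from the base axis. Payload 16.7 kg.
Tool frame: the origin (TCP) lies between the finger pads; the fingertips stand 25 mm ahead of it and the grasp point (between the pads) lies 6 mm ahead of it; z points along the fingers, y is the line along which they close (so a half turn about z gives the same grasp; the last joint's range is limited). The gripper opens to 94 mm and grips with 3 to 60 N. Pads are 16 mm wide; open, the fingers measure 119 mm over their backs; the gripper's body (75 mm by 177 mm) begins 78 mm behind the grasp point.
Start: joints at [-80.644, 24.414, 4.234, 92.017, -1.954, 63.644, -3.845], TCP at [0.208, 0.642, 0.21] pointing down, gripper open.
Joint ranges: [-163.25, 163.25], [-28.42, 122.38], [-70.27, 78.77], [12.13, 141.07], [-58.53, 238.53], [9.26, 117.41], [-156.51, 156.51]. Speed limits (degrees/s): [108.29, 108.29, 136.94, 136.94, 172.46, 172.46, 172.46].

## Interface

Orientations are given as [roll, pitch, yaw] about the fixed x, y, z axes, in that order (R = Rz(yaw) Ry(pitch) Rx(roll)).
In Python, from workcell import r gives the robot as it stands.
- The arm moves only by the tool move_arm, never from a script. Its argument "commands" is a list of rows, each a list of 7 numbers: the shift along the world's x, y, z in cm, then the turn, a rotation vector about the world's x, y, z in rad, then the gripper's target within -1 to 1 (fully open at 1, half-way at 0, shut at -1). In form: [[dx, dy, dz, ax, ay, az, hand], ...]. A call has 1 to 20 rows; each row shifts and turns the commanded pose from where the row before left it; what a row does not reach is not made up. A row lasts 1/12 s, in which the tool goes at most 41.7 mm and 7.16 degrees, less where a joint would pass 70% of its speed; a pose out of reach is approached as far as the arm can. A call is refused whole if a number of a shift passes 4.17 or a number of a turn 0.125, either way. A call with a gripper value outside its range is refused whole. The fingers move at their own pace and stop on an object; the grip force is fixed at half the most. Time passes only in rows, so rows that do not move let the fingers close. It gives the time, the measured TCP pose, the force, the opening and the grip force at its end, in the units of the state.
- r.get_obs(): the state, without advancing time (a new reading comes with each control period).
- r.capture(name): name is "scene" or "top"; returns (picture, depth): 420x560x3 uint8, red, green, blue; 420x560 float32, m along the optical axis (not along the pixel's ray), 0 where there is no reading.
- r.camera_model(name): a dict with "fx", "fy", "cx", "cy" (pixels), "D" ([k1, k2, p1, p2, k3] as OpenCV has them; the pictures are not rectified), "origin" and "rotation" of the camera in the world. Camera axes: x right, y up, looking along -z (the intrinsics and any distortion apply to the point x, -y, -z); pixel columns grow to the right and rows downward; lengths in m; the calibration is good to about 2 mm. A picture is of the moment at which its call begins. camera_model takes no time and is no camera call.
- r.close_job(): hands the job in; it is judged then, once.
The state is a dict: "time": time; "q": joint angles; "joint_velocities": joint speeds; "joint_efforts": joint torques, N m; "ee_pos": TCP position; "orientation": TCP orientation; "force": force on the tool from outside, world axes, zero at the start; "wrist_torque": the same for the moment, N m; "width": opening from 0.0 (shut) to 1.0 (fully open); "grip_force": force on a finger pad.
Only numpy, scipy, OpenCV 4.12 (cv2) and the standard library are available. Lean on these libraries where they do the work, as an engineer would, in place of code of your own. Each camera call takes 0.05 s, during which the arm holds its last target. There are 200 camera calls.

## Working session

There is one attempt and no reset: what is moved stays moved. The work goes in short steps, Python scripts to look and compute and a tool call to move; the robot and the scene stay as the last step left them, time stands still between calls to the robot, and variables do not carry over. Pictures are saved under pics/ and viewed, at most 10 in all, crops included, and the job is handed in when it is done.

Besides the shell and the picture viewer there is one more tool, called after "Request:" as a command line: name --pt "numbers of a row" for each row, then --argument value for the rest. move_arm: Moves the arm, as the interface text tells. Its arguments: {"type":"object","properties":{"commands":{"type":"array"}},"required":["commands"]}

```bash
mkdir -p pics; ls; python3 - <<'E'
from workcell import r
import cv2,numpy as np
for n in("scene","top"):
    p,d=r.capture(n); np.savez(f"pics/{n}0.npz",p=p,d=d); cv2.imwrite(f"pics/{n}0.png",p[:,:,::-1])
    m=r.camera_model(n); print(n,{k:np.round(v,4).tolist() for k,v in m.items()}, (d>0).mean())
print(r.get_obs())
E
```

```text
pics
scene {'fx': 524.9579, 'fy': 524.9579, 'cx': 269.6636, 'cy': 216.0504, 'D': [-0.0176, 0.0, 0.0, 0.0, 0.0], 'origin': [1.2, -0.6599, 1.1381], 'rotation': [43.3363, 1.0357, 42.0904]} 0.9955952380952381
top {'fx': 514.7079, 'fy': 514.7079, 'cx': 278.4305, 'cy': 205.6682, 'D': [-0.1203, 0.0, 0.0, 0.0, 0.0], 'origin': [0.4084, 0.0452, 1.2947], 'rotation': [6.5624, -1.1554, -89.6567]} 0.9958630952380952
{'time': 0.1, 'q': array([-80.64482659,  24.44606964,   4.23606715,  92.04694077,
        -1.95299146,  63.64682777,  -3.84655283]), 'joint_velocities': array([ 0.05104288, -0.05944004,  0.02330477, -0.02211095,  0.05375039,
        0.04981246,  0.01889512]), 'joint_efforts': array([ 8.93613033e-03, -9.37470174e+01,  3.67840402e+00, -4.55031466e+01,
       -4.83976991e-02,  1.70033402e-02,  3.72333170e-05]), 'ee_pos': array([0.20765771, 0.64184813, 0.20896063]), 'orientation': array([-1.79932806e+02,  7.30367883e-03,  1.62071493e+02]), 'force': array([ 0.92339905, -0.33332818, -0.07852653]), 'wrist_torque': array([ 0.0311313 , -0.00326313,  0.00559607]), 'grip_force': 0.0, 'width': 0.9982855548878302}
```

View pics/scene0.png

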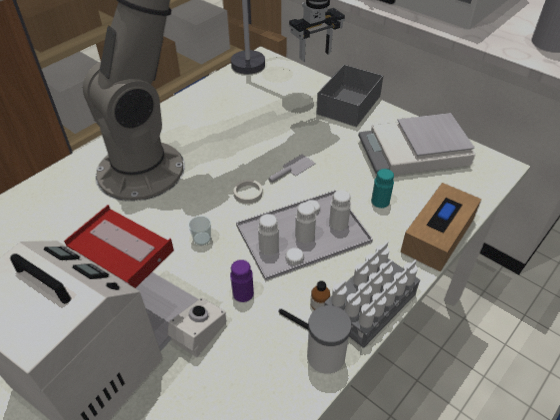

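View pics/top0.png

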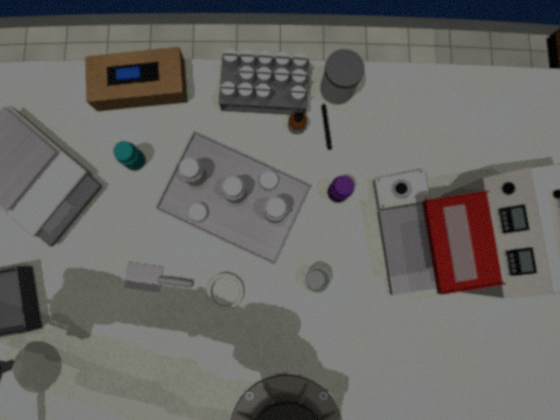

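The scene view shows three white bottles in the tray at about (269,236), (306,223) and (340,212), with the START button at (199,312). The top view shows them at (190,170), (233,187) and (275,208). Also in the top view are spare caps at (198,212) and (268,180), the button at (402,188), and the shelf at x 380–435 under the red guard.

```bash
cat > h.py <<'E'
import numpy as np,cv2
from scipy.spatial.transform import Rotation as Ro
from workcell import r
def cam(n):
    m=r.camera_model(n); K=np.array([[m['fx'],0,m['cx']],[0,m['fy'],m['cy']],[0,0,1]])
    return K,np.array(m['D']),np.array(m['origin']),Ro.from_euler('xyz',m['rotation'],degrees=True).as_matrix()
def rays(n,uv):
    K,D,o,R=cam(n); q=cv2.undistortPoints(np.float64(uv).reshape(-1,1,2),K,D)[:,0]
    return o,np.c_[q[:,0],-q[:,1],-np.ones(len(q))]@R.T
def plane(n,uv,z):
    o,v=rays(n,uv); return o+v*((z-o[2])/v[:,2])[:,None]
def cloud(n,d):
    h,w=d.shape; u,v=np.meshgrid(np.arange(w),np.arange(h))
    o,k=rays(n,np.c_[u.ravel(),v.ravel()]); return (o+k*d.reshape(-1,1)).reshape(h,w,3)
def tri(uv1,uv2):
    o1,a=rays("scene",[uv1]);o2,b=rays("top",[uv2]);a=a[0]/np.linalg.norm(a);b=b[0]/np.linalg.norm(b)
    s=np.linalg.lstsq(np.c_[a,-b],o2-o1,rcond=None)[0];p,q=o1+a*s[0],o2+b*s[1];return (p+q)/2,np.linalg.norm(p-q)
def proj(n,P):
    K,D,o,R=cam(n); c=(np.atleast_2d(P)-o)@R*[1,-1,-1]
    return cv2.projectPoints(c,np.zeros(3),np.zeros(3),K,D)[0][:,0]
E
python3 - <<'E'
from h import *
np.set_printoptions(precision=4,suppress=True)
P={}
for n in("scene","top"):
    f=np.load(f"pics/{n}0.npz"); W=cloud(n,f['d']); P[n]=W; np.save(f"pics/{n}W.npy",W)
    b=W[(f['p'].min(2)>120)&(abs(W[...,2])<.03)]
    print(n,"bench z med/std",np.median(b[:,2]),b[:,2].std())
W=P["top"]
for uv in[(190,170),(233,187),(275,208),(198,212),(268,180),(402,188),(128,155),(342,188),(317,277),(405,250),(460,240)]:
    print(uv,W[uv[1],uv[0]])
W=P["scene"]
for uv in[(268,221),(306,208),(342,198),(199,312),(160,295)]: print(uv,W[uv[1],uv[0]])
# cap tops, both views
for n in P:
    W=P[n]; m=((W[...,2]>.105)&(W[...,2]<.13)&(W[...,0]>.4)&(W[...,0]<.8)&(abs(W[...,1]-.13)<.24)).astype(np.uint8)
    k,l,s,c=cv2.connectedComponentsWithStats(m)
    for i in range(1,k):
        if s[i,4]>60: q=W[l==i]; print(n,c[i],s[i,4],q.min(0),q.max(0),"top z",np.percentile(q[:,2],70),"mid",(q.min(0)+q.max(0))/2)
# sealer shelf and housing
W=P["top"]; 
for nm,z0,z1 in(("shelf",.02,.038),("guard",.25,.345)):
    m=((abs(W[...,2]-(z0+z1)/2)<(z1-z0)/2)&(W[...,1]<-.1)).astype(np.uint8)
    k,l,s,c=cv2.connectedComponentsWithStats(m); i=1+s[1:,4].argmax(); q=W[l==i]
    rc=cv2.minAreaRect(np.float32(q[:,:2])); print(nm,rc,cv2.boxPoints(rc).round(3).tolist(),np.median(q[:,2]))
E
```

```text
scene bench z med/std -0.0014022306046646005 0.004901765763054185
top bench z med/std 0.00036101267118748837 0.00307016533200988
(190, 170) [0.626  0.2285 0.1158]
(233, 187) [0.5866 0.1276 0.1167]
(275, 208) [0.5388 0.0301 0.1143]
(198, 212) [0.5374 0.2201 0.0229]
(268, 180) [0.6194 0.0469 0.0221]
(402, 188) [ 0.5925 -0.2746  0.0876]
(128, 155) [0.6605 0.3755 0.1174]
(342, 188) [ 0.5874 -0.1259  0.1118]
(317, 277) [ 0.3786 -0.0774  0.0026]
(405, 250) [ 0.4458 -0.2938  0.0319]
(460, 240) [ 0.4582 -0.3381  0.2877]
(268, 221) [0.5497 0.026  0.1179]
(306, 208) [0.5966 0.1272 0.1205]
(342, 198) [0.6421 0.2289 0.1121]
(199, 312) [ 0.6066 -0.2785  0.0917]
(160, 295) [ 0.4585 -0.2874  0.0294]
scene [341.09 197.36] 200 [0.612  0.2044 0.1052] [0.6617 0.2556 0.1218] top z 0.11692532495551403 mid [0.6369 0.23   0.1135]
scene [305.5    209.6509] 212 [0.5693 0.1023 0.1055] [0.6193 0.1526 0.1205] top z 0.11651362489391444 mid [0.5943 0.1275 0.113 ]
scene [267.4864 221.7318] 220 [0.5231 0.0032 0.105 ] [0.5718 0.0521 0.1218] top z 0.11679541908432427 mid [0.5474 0.0276 0.1134]
top [188.526 166.948] 3
[... 250 characters left out ...]
] 338 [0.5178 0.0049 0.107 ] [0.5641 0.0532 0.1244] top z 0.11963151792732274 mid [0.541  0.0291 0.1157]
shelf ((0.44781628251075745, -0.300018846988678), (0.21056851744651794, 0.11462552100419998), 8.648039817810059) [[0.33500000834465027, -0.2590000033378601], [0.35199999809265137, -0.37299999594688416], [0.5609999895095825, -0.3409999907016754], [0.5429999828338623, -0.2280000001192093]] 0.03035929128589676
guard ((0.46072918176651, -0.38136643171310425), (0.2497795820236206, 0.2050704061985016), 7.783229351043701) [[0.3230000138282776, -0.296999990940094], [0.35100001096725464, -0.5], [0.5979999899864197, -0.4659999907016754], [0.5709999799728394, -0.2630000114440918]] 0.2900574970425751
```

```bash
python3 - <<'E'
import cv2
a=cv2.imread("pics/top0.png")[140:320,350:560]; b=cv2.imread("pics/scene0.png")[210:390,30:240]
f=lambda x:cv2.resize(cv2.convertScaleAbs(x,alpha=1.3),(0,0),fx=1.9*2/2,fy=1.9,interpolation=3)
cv2.imwrite("pics/seal.png",cv2.resize(cv2.hconcat([f(a),f(b)]),(798,342)))
E
```

```text
(no output)
```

View pics/seal.png

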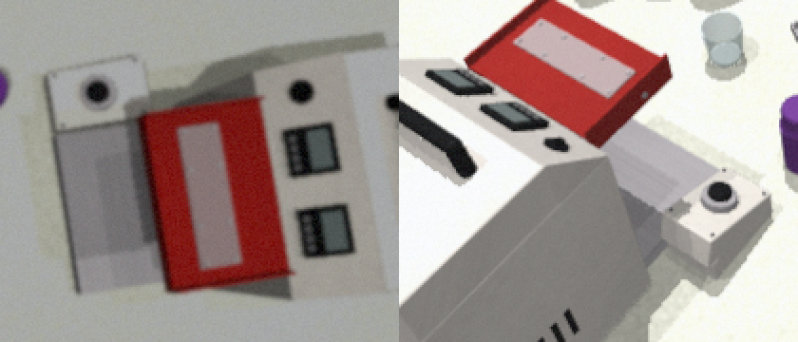

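The zoom shows the shelf running under the red guard, with its front edge at left-panel (52,135)–(77,293). The button is at left-panel (97,92), which is (402,188) in the full top picture. Next I check the sealer and the button using both views.

```bash
python3 - <<'E'
from h import *
np.set_printoptions(precision=4,suppress=True)
T=[];
for n in("scene","top"):
    f=np.load(f"pics/{n}0.npz"); p=f['p'].astype(int); W=np.load(f"pics/{n}W.npy")
    dark=((p.max(2)<70)&(abs(W[...,2]-.09)<.03)&(abs(W[...,0]-.6)<.04)&(abs(W[...,1]+.277)<.04)).astype(np.uint8)
    k,l,s,c=cv2.connectedComponentsWithStats(dark); i=1+s[1:,4].argmax(); q=W[l==i]; print(n,"button",c[i],s[i],q.mean(0),np.ptp(q,0)); T.append(c[i])
    con=W[(abs(W[...,2]-.07)<.03)&(abs(W[...,0]-.6)<.07)&(abs(W[...,1]+.28)<.08)&(p.min(2)>100)]
    rc=cv2.minAreaRect(np.float32(con[:,:2])); print("console",rc)
    red=(p[...,0]>1.8*p[...,1]+30)&(W[...,1]<-.2)&(W[...,2]>.25)
    q=W[red]; rc=cv2.minAreaRect(np.float32(q[:,:2])); print("guard",rc,cv2.boxPoints(rc).round(3).tolist(),np.percentile(q[:,2],[1,99]))
    sh=(abs(W[...,2]-.03)<.012)&(W[...,1]<-.18)&(W[...,1]>-.45)&(W[...,0]>.3)&(W[...,0]<.6)
    l=cv2.connectedComponentsWithStats(sh.astype(np.uint8)); i=1+l[2][1:,4].argmax(); q=W[l[1]==i]
    rc=cv2.minAreaRect(np.float32(q[:,:2])); print("shelf",cv2.boxPoints(rc).round(3).tolist(),np.median(q[:,2]))
print("button tri",tri(*T))
for a,b in(((341.1,197.4),(188.5,167)),((305.5,209.7),(232.3,185.7)),((267.5,221.7),(275.4,206.8))): print(tri(a,b))
E
```

```text
scene button [198.5612 310.6939] [193 306  12  10  98] [ 0.6002 -0.2749  0.0866] [0.0275 0.0258 0.0181]
console ((0.5984777212142944, -0.2849276065826416), (0.08088622987270355, 0.13183915615081787), 8.99671459197998)
guard ((0.7883687019348145, -0.44121336936950684), (0.19327908754348755, 0.9120729565620422), 73.984130859375) [[0.3230000138282776, -0.40799999237060547], [1.2000000476837158, -0.6600000262260437], [1.253000020980835, -0.4740000069141388], [0.37700000405311584, -0.22300000488758087]] [0.2646 0.2993]
shelf [[0.3779999911785126, -0.2529999911785126], [0.40299999713897705, -0.4099999964237213], [0.5709999799728394, -0.382999986410141], [0.5460000038146973, -0.22699999809265137]] 0.029513168467979467
top button [400.7586 187.8534] [395 182  13  12 116] [ 0.5929 -0.2716  0.0876] [0.0266 0.0292 0.0266]
console ((0.5964605808258057, -0.2842705249786377), (0.07778629660606384, 0.12545517086982727), 8.503043174743652)
guard ((0.4546644687652588, -0.3453555107116699), (0.1885269582271576, 0.12964516878128052), 8.494140625) [[0.35199999809265137, -0.29499998688697815], [0.3709999918937683, -0.4230000078678131], [0.5569999814033508, -0.3959999978542328], [0.5379999876022339, -0.2669999897480011]] [0.2785 0.299 ]
shelf [[0.33500000834465027, -0.2590000033378601], [0.35199999809265137, -0.37299999594688416], [0.5609999895095825, -0.3409999907016754], [0.5429999828338623, -0.2280000001192093]] 0.03035044257599251
button tri (array([ 0.595 , -0.2729,  0.0789]), np.float64(0.0024140103957838305))
(array([0.6352, 0.2341, 0.106 ]), np.float64(0.000924715825570782))
(array([0.5916, 0.1305, 0.1077]), np.float64(0.001577449678579396))
(array([0.543 , 0.0297, 0.1071]), np.float64(0.0017170815783595405))
```

Request:
move_arm --pt "0 0 1.5 -0.051 -0.114 0 1" --pt "0 0 1.5 -0.051 -0.114 0 1" --pt "0 0 1.5 -0.051 -0.114 0 1" --pt "0 0 1.5 -0.051 -0.114 0 1" --pt "0 0 0 -0.051 -0.114 0 1" --pt "0 0 0 -0.051 -0.114 0 1" --pt "0 0 0 -0.051 -0.114 0 1" --pt "0 0 0 0 0 0 1" --pt "0 0 0 0 0 0 1"

```text
time: 0.85
ee_pos: [0.2056, 0.6425, 0.2671]
orientation: [-172.3, 49.7, 165.9]
force: [0.7, -0.1, 0.9]
width: 1.002
grip_force: 0.0
```

```bash
cat >> h.py <<'E'
def tgt(G,az,tilt,back=0):
    a,t=np.radians([az,tilt]); h=np.array([np.cos(a),np.sin(a),0]); z=np.sin(t)*h-np.array([0,0,np.cos(t)])
    y=np.array([-np.sin(a),np.cos(a),0]); R=np.c_[np.cross(y,z),y,z]; return np.array(G)-z*(.006+back),R
def delta(*a,**k):
    p,R=tgt(*a,**k); o=r.get_obs(); C=Ro.from_euler('xyz',o['orientation'],degrees=True).as_matrix()
    v=(Ro.from_matrix(R@C.T)).as_rotvec()
    print("target",p.round(4),"dcm",(100*(p-o['ee_pos'])).round(2),"rot",v.round(3),"zdir",C[:,2].round(3),"y",C[:,1].round(3))
E
python3 -c "
from h import *
delta([.635,.232,.06],-24,50,back=.1)
delta([.635,.232,.06],-24,50)
o=r.get_obs();print(o['q'])"
```

```text
target [0.5608 0.265  0.1281] dcm [ 35.52 -37.75 -13.89] rot [ 0.08  -0.032 -0.071] zdir [ 0.701 -0.314 -0.64 ] y [ 0.34   0.936 -0.086]
target [0.6308 0.2339 0.0639] dcm [ 42.52 -40.86 -20.32] rot [ 0.08  -0.032 -0.071] zdir [ 0.701 -0.314 -0.64 ] y [ 0.34   0.936 -0.086]
[-107.55515058   36.11475817   14.09111008   83.97563213   34.41254739
   88.88717796  -31.39825083]
```

Request:
move_arm --pt "2.5 -2.7 0 0.008 -0.003 -0.007 1" --pt "2.5 -2.7 0 0.008 -0.003 -0.007 1" --pt "2.5 -2.7 0 0.008 -0.003 -0.007 1" --pt "2.5 -2.7 0 0.008 -0.003 -0.007 1" --pt "2.5 -2.7 0 0.008 -0.003 -0.007 1" --pt "2.5 -2.7 0 0.008 -0.003 -0.007 1" --pt "2.5 -2.7 0 0.008 -0.003 -0.007 1" --pt "2.5 -2.7 0 0.008 -0.003 -0.007 1" --pt "2.5 -2.7 -2 0.008 -0.003 -0.007 1" --pt "2.5 -2.7 -2 0.008 -0.003 -0.007 1" --pt "2.5 -2.7 -2 0 0 0 1" --pt "2.5 -2.7 -2 0 0 0 1" --pt "2.5 -2.7 -2 0 0 0 1" --pt "2.5 -2.7 -2 0 0 0 1" --pt "0 0 0 0 0 0 1" --pt "0 0 0 0 0 0 1"

```text
time: 2.18
ee_pos: [0.5584, 0.2611, 0.1503]
orientation: [179.7, 49.7, 155.3]
force: [1.1, 1.0, 0.7]
width: 1.002
grip_force: 0.0
```

```bash
python3 -c "
from h import *
delta([.635,.232,.06],-24,50,back=.1)
delta([.635,.232,.06],-24,50)
o=r.get_obs();print(o['q'],o['force'])"
```

```text
target [0.5608 0.265  0.1281] dcm [ 0.25  0.39 -2.22] rot [-0.005 -0.003  0.009] zdir [ 0.695 -0.315 -0.646] y [0.415 0.91  0.003]
target [0.6308 0.2339 0.0639] dcm [ 7.24 -2.72 -8.65] rot [-0.005 -0.003  0.009] zdir [ 0.695 -0.315 -0.646] y [0.415 0.91  0.003]
[-82.5600792   25.10247815  29.49498078 125.95851943  63.31044924
  42.15273866 -43.59089064] [1.09525724 0.95869971 0.69751777]
```

Request:
move_arm --pt "0.2 0.4 -2.2 -0.005 -0.003 0.009 1" --pt "1.4 -0.6 -1.3 0 0 0 1" --pt "1.4 -0.6 -1.3 0 0 0 1" --pt "1.4 -0.6 -1.3 0 0 0 1" --pt "1.4 -0.6 -1.3 0 0 0 1" --pt "1.4 -0.7 -1.3 0 0 0 1" --pt "0 0 0 0 0 0 1" --pt "0 0 0 0 0 0 1"

```text
time: 2.85
ee_pos: [0.6295, 0.2379, 0.0637]
orientation: [179.9, 50.1, 156.3]
force: [-0.5, 1.3, 0.8]
width: 1.002
grip_force: 0.0
```

```bash
python3 -c "
from h import *
delta([.635,.232,.06],-24,50)
o=r.get_obs();print(o['q'],o['force'])
for n in('scene','top'):
    p,d=r.capture(n); cv2.imwrite(f'pics/{n}1.png',p[:,:,::-1])
a=cv2.imread('pics/scene1.png')[120:300,180:440];b=cv2.imread('pics/top1.png')[110:290,120:380]
cv2.imwrite('pics/g1.png',cv2.resize(cv2.hconcat([a,b]),(800,277)))
"
```

```text
target [0.6308 0.2339 0.0639] dcm [ 0.13 -0.41  0.02] rot [-0.     0.001 -0.005] zdir [ 0.702 -0.308 -0.642] y [0.402 0.916 0.001]
[-75.62693495  38.98358122  32.24918794 123.76051408  76.88832549
  29.24381939 -57.04126105] [-0.45044988  1.25750138  0.77829934]
```

View pics/g1.png

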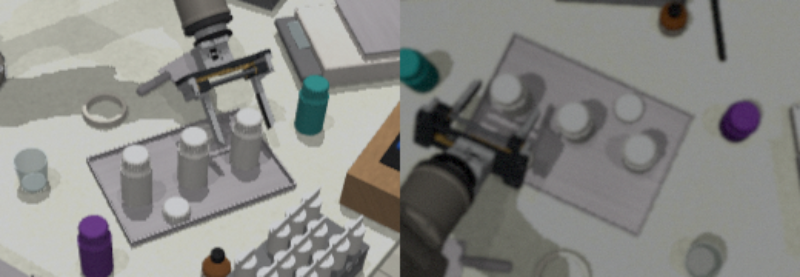

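The picture shows the open fingers straddling bottle A, at about right panel (508,93), with everything else standing. I'll correct by 4 mm, close, then lift.

Request:
move_arm --pt "0.1 -0.4 0 0 0 0 1" --pt "0 0 0 0 0 0 1" --pt "0 0 0 0 0 0 -1" --pt "0 0 0 0 0 0 -1" --pt "0 0 0 0 0 0 -1" --pt "0 0 0 0 0 0 -1" --pt "0 0 0 0 0 0 -1" --pt "0 0 0 0 0 0 -1"

```text
time: 3.62
ee_pos: [0.6299, 0.2341, 0.0631]
orientation: [-179.9, 50.1, 156.4]
force: [0.3, 0.9, 0.3]
width: 0.61
grip_force: 0.0
```

```bash
python3 -c "
from h import *
delta([.635,.232,.06],-24,50)
o=r.get_obs();print(o['width'],o['grip_force'],o['force'],o['wrist_torque'])"
```

```text
target [0.6308 0.2339 0.0639] dcm [ 0.09 -0.02  0.07] rot [ 0.001  0.001 -0.007] zdir [ 0.702 -0.308 -0.642] y [ 0.401  0.916 -0.001]
0.6102271187812058 0.0 [0.29366332 0.85795391 0.2958915 ] [ 0.25969565  0.66831684 -0.05264807]
```

Request:
move_arm --pt "0 0 0 0 0 0 -1" --pt "0 0 0 0 0 0 -1" --pt "0 0 0 0 0 0 -1" --pt "0 0 0 0 0 0 -1"

```text
time: 3.95
ee_pos: [0.6299, 0.234, 0.0632]
orientation: [-179.9, 50.1, 156.4]
force: [0.3, -0.3, -0.1]
width: 0.579
grip_force: 29.8
```

```bash
python3 -c "
from h import *
o=r.get_obs();print(o['width'],o['grip_force'],o['force'],o['wrist_torque'],o['ee_pos'])"
```

```text
0.5792094870677142 29.819643261143938 [ 0.26316477 -0.26964723 -0.06276119] [ 0.24249794  0.67490082 -0.00992059] [0.62994428 0.23397987 0.06315465]
```

Request:
move_arm --pt "0 0 0.5 0 0 0 -1" --pt "0 0 0.5 0 0 0 -1" --pt "0 0 0.5 0 0 0 -1" --pt "0 0 0 0 0 0 -1" --pt "0 0 0 0 0 0 -1" --pt "0 0 0 0 0 0 -1" --pt "0 0 0 0 0 0 -1"

```text
time: 4.53
ee_pos: [0.6299, 0.234, 0.0781]
orientation: [-179.9, 50.1, 156.4]
force: [-0.7, 0.4, -0.6]
width: 0.579
grip_force: 29.8
```

```bash
python3 -c "
from h import *
o=r.get_obs();print(o['width'],o['grip_force'],o['force'],o['wrist_torque'],o['ee_pos'],o['joint_efforts'])"
```

```text
0.5790513989659343 29.822795597137883 [-0.67532591  0.40375131 -0.56119364] [ 0.30740538  0.78966042 -0.03762659] [0.62989082 0.23404123 0.07806811] [ 2.18679261e-02 -7.96541047e+01  1.91136771e+01 -2.05855286e+01
  1.30370580e+00  3.68421637e+00  1.62724487e-02]
```

Request:
move_arm --pt "0 0 0 0 0 0 -1" --pt "0 0 0 0 0 0 -1"

```text
time: 4.7
ee_pos: [0.6299, 0.234, 0.078]
orientation: [-179.9, 50.1, 156.4]
force: [0.9, -0.1, -0.4]
width: 0.578
grip_force: 29.8
```

Request:
move_arm --pt "0 0 -0.5 0 0 0 -1" --pt "0 0 -0.5 0 0 0 -1" --pt "0 0 -0.4 0 0 0 -1" --pt "0 0 0 0 0 0 -1" --pt "0 0 0 0 0 0 -1"

```text
time: 5.12
ee_pos: [0.6298, 0.2339, 0.0637]
orientation: [-179.9, 50.1, 156.5]
force: [-1.0, -0.0, -0.6]
width: 0.577
grip_force: 29.8
```

Bottle A shows only about -0.5 N, so it is empty. I'll set it down and go to B.

Request:
move_arm --pt "0 0 -0.05 0 0 0 -1" --pt "0 0 0 0 0 0 -1" --pt "0 0 0 0 0 0 1" --pt "0 0 0 0 0 0 1" --pt "0 0 0 0 0 0 1" --pt "0 0 0 0 0 0 1" --pt "0 0 0 0 0 0 1" --pt "0 0 0 0 0 0 1" --pt "-1.4 0.6 1.3 0 0 0 1" --pt "-1.4 0.6 1.3 0 0 0 1" --pt "-1.4 0.6 1.3 0 0 0 1" --pt "-1.4 0.6 1.3 0 0 0 1" --pt "-1.4 0.6 1.3 0 0 0 1" --pt "-1.1 -2.6 0 0 0 0 1" --pt "-1.1 -2.6 0 0 0 0 1" --pt "-1.1 -2.6 0 0 0 0 1" --pt "-1.1 -2.6 0 0 0 0 1" --pt "0 0 0 0 0 0 1" --pt "0 0 0 0 0 0 1"

```text
time: 6.7
ee_pos: [0.5154, 0.1589, 0.1287]
orientation: [-179.9, 50.0, 156.4]
force: [-0.0, 1.0, 0.6]
width: 0.999
grip_force: 0.0
```

```bash
python3 -c "
from h import *
delta([.592,.1295,.06],-24,50,back=.1)
delta([.592,.1295,.06],-24,50)
o=r.get_obs();print(o['q'],o['width'])"
```

```text
target [0.5178 0.1625 0.1281] dcm [ 0.24  0.36 -0.06] rot [ 0.001  0.    -0.006] zdir [ 0.702 -0.308 -0.642] y [ 0.402  0.916 -0.001]
target [0.5878 0.1314 0.0639] dcm [ 7.24 -2.75 -6.48] rot [ 0.001  0.    -0.006] zdir [ 0.702 -0.308 -0.642] y [ 0.402  0.916 -0.001]
[-84.5480247   21.29502147  33.70313679 139.69315459  77.80906404
  37.87618407 -57.91168788] 0.9988678754207796
```

Request:
move_arm --pt "0.2 0.3 0 0 0 0 1" --pt "1.4 -0.6 -1.3 0 0 0 1" --pt "1.4 -0.6 -1.3 0 0 0 1" --pt "1.4 -0.6 -1.3 0 0 0 1" --pt "1.4 -0.6 -1.3 0 0 0 1" --pt "1.4 -0.6 -1.3 0 0 0 1" --pt "0 0 0 0 0 0 1" --pt "0 0 0 0 0 0 1"

```text
time: 7.37
ee_pos: [0.5887, 0.1329, 0.0632]
orientation: [-179.8, 50.1, 156.5]
force: [0.4, -0.4, -0.5]
width: 1.002
grip_force: 0.0
```

```bash
python3 -c "
from h import *
delta([.592,.1295,.06],-24,50)
o=r.get_obs();print(o['q'],o['width'],o['force'])"
```

```text
target [0.5878 0.1314 0.0639] dcm [-0.09 -0.16  0.06] rot [ 0.003  0.001 -0.006] zdir [ 0.702 -0.309 -0.641] y [ 0.401  0.916 -0.002]
[-72.20837576  34.7396369   32.84222481 135.9323472   99.50625308
  29.01666115 -76.78466025] 1.0019865174230744 [ 0.43197577 -0.36268556 -0.49658929]
```

Request:
move_arm --pt "-0.1 -0.15 0 0 0 0 1" --pt "0 0 0 0 0 0 -1" --pt "0 0 0 0 0 0 -1" --pt "0 0 0 0 0 0 -1" --pt "0 0 0 0 0 0 -1" --pt "0 0 0 0 0 0 -1" --pt "0 0 0 0 0 0 -1" --pt "0 0 0 0 0 0 -1" --pt "0 0 0 0 0 0 -1" --pt "0 0 0 0 0 0 -1"

```text
time: 8.2
ee_pos: [0.587, 0.1316, 0.0638]
orientation: [-180.0, 50.1, 156.4]
force: [-0.4, 0.2, 2.5]
width: 0.582
grip_force: 30.0
```

Request:
move_arm --pt "0 0 0.5 0 0 0 -1" --pt "0 0 0.5 0 0 0 -1" --pt "0 0 0.5 0 0 0 -1" --pt "0 0 0 0 0 0 -1" --pt "0 0 0 0 0 0 -1" --pt "0 0 0 0 0 0 -1" --pt "0 0 0 0 0 0 -1"

```text
time: 8.78
ee_pos: [0.5869, 0.1316, 0.0786]
orientation: [-179.9, 50.1, 156.4]
force: [-0.3, -0.3, -0.2]
width: 0.584
grip_force: 29.6
```

```bash
python3 -c "
from h import *
o=r.get_obs();print(o['width'],o['grip_force'],o['force'],o['wrist_torque'],o['ee_pos'],o['q'])"
```

```text
0.5835499780009107 29.576703967759386 [-0.31322449 -0.34560964 -0.16027581] [0.30421035 0.78479034 0.00373946] [0.58686024 0.13158401 0.07855249] [-73.58644168  32.55253572  34.51807025 136.23604859  96.94313347
  28.71725931 -72.95363698]
```

Bottle B is also empty: the force is about 0, and the torque is the same as with A. I'll set it back and go up for C.

Request:
move_arm --pt "0 0 -0.5 0 0 0 -1" --pt "0 0 -0.5 0 0 0 -1" --pt "0 0 -0.45 0 0 0 -1" --pt "0 0 0 0 0 0 -1" --pt "0 0 -0.05 0 0 0 -1" --pt "0 0 0 0 0 0 1" --pt "0 0 0 0 0 0 1" --pt "0 0 0 0 0 0 1" --pt "0 0 0 0 0 0 1" --pt "0 0 0 0 0 0 1" --pt "0 0 0 0 0 0 1" --pt "0 0 2 0 0 0 1" --pt "0 0 2 0 0 0 1" --pt "0 0 2 0 0 0 1" --pt "0 0 2 0 0 0 1" --pt "0 0 2 0 0 0 1" --pt "0 0 2 0 0 0 1" --pt "0 0 0 0 0 0 1"

```text
time: 10.28
ee_pos: [0.5877, 0.1318, 0.1864]
orientation: [179.7, 50.1, 156.1]
force: [0.8, 0.4, 0.9]
width: 1.001
grip_force: 0.0
```

```bash
python3 -c "
from h import *
delta([.5435,.029,.185],-42,46)
o=r.get_obs();print(o['q'],o['width'])
p,d=r.capture('top'); W=cloud('top',d); m=((W[...,2]>.105)&(W[...,2]<.13)&(W[...,0]>.4)&(W[...,0]<.8)&(abs(W[...,1]-.13)<.24)).astype(np.uint8)
k,l,s,c=cv2.connectedComponentsWithStats(m)
for i in range(1,k):
    if s[i,4]>60: q=W[l==i]; print(c[i],s[i,4],(q.min(0)+q.max(0))/2)
"
```

```text
target [0.5403 0.0319 0.1892] dcm [-4.74 -9.99  0.28] rot [ 0.036  0.062 -0.32 ] zdir [ 0.703 -0.306 -0.642] y [0.402 0.916 0.003]
[-81.13774704  16.64105001  41.98721869 133.98772735  75.9019485
  34.74148858 -42.02370569] 1.000636549299488
[188.64285714 167.12857143] 350 [0.63289071 0.23287046 0.11512081]
[232.52366864 185.73372781] 338 [0.5893176  0.12910257 0.11473061]
[275.3964497  206.78994083] 338 [0.54135699 0.02904465 0.11660817]
```

Request:
move_arm --pt "-0.9 -2 0.1 0.007 0.012 -0.064 1" --pt "-0.9 -2 0.1 0.007 0.012 -0.064 1" --pt "-0.9 -2 0.1 0.007 0.012 -0.064 1" --pt "-1 -2 0 0.007 0.012 -0.064 1" --pt "-1 -2 0 0.007 0.012 -0.064 1" --pt "0 0 0 0 0 0 1" --pt "0 0 0 0 0 0 1"

```text
time: 10.92
ee_pos: [0.5401, 0.0314, 0.1863]
orientation: [-179.7, 46.1, 138.3]
force: [-0.9, 0.1, -0.1]
width: 0.998
grip_force: 0.0
```

```bash
python3 -c "
from h import *
delta([.5435,.029,.185],-42,46)
delta([.5435,.029,.065],-42,46)
o=r.get_obs();print(o['q'],o['width'])"
```

```text
target [0.5403 0.0319 0.1892] dcm [0.02 0.05 0.28] rot [ 0.005 -0.001 -0.001] zdir [ 0.535 -0.484 -0.693] y [ 0.668  0.744 -0.004]
target [0.5403 0.0319 0.0692] dcm [  0.02   0.05 -11.72] rot [ 0.005 -0.001 -0.001] zdir [ 0.535 -0.484 -0.693] y [ 0.668  0.744 -0.004]
[-78.62171905  13.05960536  44.03698893 134.32267438  59.64420935
  42.80066509 -35.76103533] 0.9978234897601479
```

Request:
move_arm --pt "0 0 -2 0.005 0 0 1" --pt "0 0 -2 0 0 0 1" --pt "0 0 -2 0 0 0 1" --pt "0 0 -2 0 0 0 1" --pt "0 0 -2 0 0 0 1" --pt "0 0 -1.7 0 0 0 1" --pt "0 0 0 0 0 0 1" --pt "0 0 0 0 0 0 1"

```text
time: 11.58
ee_pos: [0.5398, 0.0315, 0.0692]
orientation: [-179.7, 46.0, 138.4]
force: [0.1, -0.2, 0.9]
width: 0.999
grip_force: 0.0
```

```bash
python3 -c "
from h import *
delta([.5435,.029,.065],-42,46)
o=r.get_obs();print(o['q'],o['width'],o['force'])"
```

```text
target [0.5403 0.0319 0.0692] dcm [ 0.05  0.04 -0.01] rot [ 0.002 -0.003 -0.003] zdir [ 0.534 -0.482 -0.695] y [ 0.667  0.745 -0.003]
[-74.80723681  33.71382758  42.80244683 137.52868639  71.93185427
  24.36474181 -59.18709229] 0.9986623168629997 [ 0.0651313  -0.17492015  0.89487028]
```

Request:
move_arm --pt "0 0 0 0 0 0 -1" --pt "0 0 0 0 0 0 -1" --pt "0 0 0 0 0 0 -1" --pt "0 0 0 0 0 0 -1" --pt "0 0 0 0 0 0 -1" --pt "0 0 0 0 0 0 -1" --pt "0 0 0 0 0 0 -1" --pt "0 0 0 0 0 0 -1" --pt "0 0 0 0 0 0 -1" --pt "0 0 0 0 0 0 -1"

```text
time: 12.42
ee_pos: [0.5402, 0.0318, 0.0698]
orientation: [180.0, 45.9, 138.0]
force: [1.5, 3.2, 5.3]
width: 0.58
grip_force: 29.8
```

Request:
move_arm --pt "0 0 0.5 0 0 0 -1" --pt "0 0 0.5 0 0 0 -1" --pt "0 0 0.5 0 0 0 -1" --pt "0 0 0 0 0 0 -1" --pt "0 0 0 0 0 0 -1" --pt "0 0 0 0 0 0 -1" --pt "0 0 0 0 0 0 -1"

```text
time: 13.0
ee_pos: [0.5399, 0.0316, 0.0846]
orientation: [-180.0, 45.9, 138.0]
force: [-0.8, 0.2, -2.8]
width: 0.58
grip_force: 29.8
```

```bash
python3 -c "
from h import *
delta([.5435,.029,.17],-60,46)
o=r.get_obs();print(o['width'],o['grip_force'],o['force'],o['wrist_torque'],o['ee_pos'],o['q'])"
```

```text
target [0.5413 0.0327 0.1742] dcm [0.15 0.12 8.96] rot [-0.001 -0.001 -0.315] zdir [ 0.534 -0.48  -0.696] y [ 0.669  0.744 -0.   ]
0.5796473047823388 29.772504621651024 [-0.7750798   0.16037112 -2.83382693] [0.78805534 0.937379   0.03320821] [0.5398731  0.03156208 0.08457526] [-75.07963821  30.77302664  42.99404535 137.34871645  69.36853314
  26.41600794 -55.1703673 ]
```

Bottle C is the full one at -2.8 N. I'll lift it and carry it to in front of the sealer.

Request:
move_arm --pt "0 0 1.5 0 0 0 -1" --pt "0 0 1.5 0 0 0 -1" --pt "0 0 1.5 0 0 0 -1" --pt "0 0 1.5 0 0 0 -1" --pt "0 0 1.5 0 0 0 -1" --pt "0 0 1.5 0 0 0 -1" --pt "-0.9 -1.6 0 0 0 -0.06 -1" --pt "-0.9 -1.6 0 0 0 -0.06 -1" --pt "-0.9 -1.6 0 0 0 -0.06 -1" --pt "-0.9 -1.6 0 0 0 -0.06 -1" --pt "-0.9 -1.6 0 0 0 -0.06 -1" --pt "-0.9 -1.6 0 0 0 -0.06 -1" --pt "0 0 0 0 0 0 -1"

```text
time: 14.08
ee_pos: [0.4846, -0.0669, 0.1746]
orientation: [-179.9, 46.0, 117.1]
force: [-0.9, -0.4, -3.2]
width: 0.584
grip_force: 29.8
```

```bash
python3 -c "
from h import *
delta([.430,-.167,.17],-81.6,46)
o=r.get_obs();print(o['width'],o['force'],o['q'])"
```

```text
target [ 0.4294 -0.1627  0.1742] dcm [-5.52 -9.58 -0.04] rot [-0.    -0.001 -0.326] zdir [ 0.326 -0.64  -0.695] y [ 0.891  0.455 -0.001]
0.5840144458016041 [-0.90358339 -0.35140421 -3.18128759] [-74.76432291  15.60801437  47.82127489 135.07882995  49.96236014
  47.62744643 -39.86518393]
```

Request:
move_arm --pt "-0.9 -1.6 0 0 0 -0.054 -1" --pt "-0.9 -1.6 0 0 0 -0.054 -1" --pt "-0.9 -1.6 0 0 0 -0.054 -1" --pt "-0.9 -1.6 0 0 0 -0.054 -1" --pt "-0.9 -1.6 0 0 0 -0.054 -1" --pt "-1.0 -1.6 0 0 0 -0.056 -1" --pt "0 0 0 0 0 0 -1" --pt "0 0 0 0 0 0 -1"

```text
time: 14.75
ee_pos: [0.4303, -0.1618, 0.1747]
orientation: [-180.0, 45.9, 98.5]
force: [-0.6, 0.1, -2.7]
width: 0.587
grip_force: 29.8
```

```bash
python3 -c "
from h import *
delta([.4535,-.3255,.115],-81.6,46)
o=r.get_obs();print(o['width'],o['force'],o['q'])
for n in('scene','top'):
    p,d=r.capture(n); cv2.imwrite(f'pics/{n}2.png',p[:,:,::-1])
a=cv2.imread('pics/scene2.png')[130:390,40:320];b=cv2.imread('pics/top2.png')[120:380,270:550]
cv2.imwrite('pics/g2.png',cv2.resize(cv2.hconcat([a,b]),(800,371)))
"
```

```text
target [ 0.4529 -0.3212  0.1192] dcm [  2.26 -15.94  -5.55] rot [-0.001 -0.    -0.002] zdir [ 0.107 -0.71  -0.696] y [ 0.989  0.148 -0.   ]
0.5869239714642486 [-0.57469209  0.09426499 -2.73118135] [-67.51969408  17.03691124  52.20490628 135.05153117  43.62184089
  50.32931498 -40.54382636]
```

View pics/g2.png

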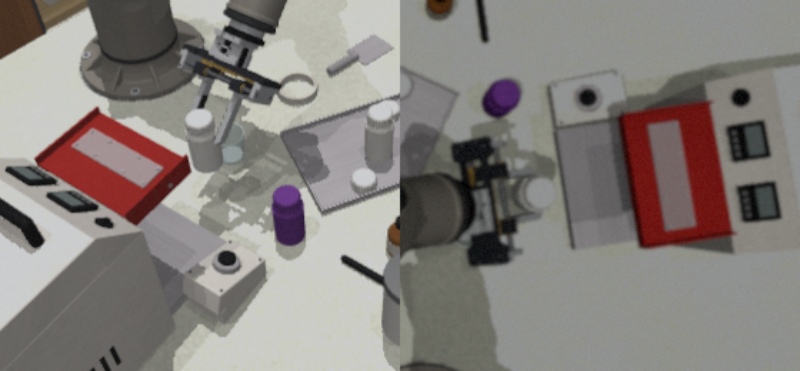

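The picture shows the bottle held upright just in front of the shelf, its cap at right panel (537,195), with the guard ahead and everything else undisturbed. Next I measure the held bottle with the same cameras to remove their bias.

```bash
python3 -c "
from h import *
o=r.get_obs(); zt=Ro.from_euler('xyz',o['orientation'],degrees=True).as_matrix()[:,2]; print('grasp pt',o['ee_pos']+.006*zt)
for n in('scene','top'):
    p,d=r.capture(n); W=cloud(n,d); p=p.astype(int)
    m=((W[...,2]>.205)&(W[...,2]<.24)&(abs(W[...,0]-.43)<.05)&(W[...,1]<-.13)&(W[...,1]>-.24)&(p.min(2)>90)).astype(np.uint8)
    k,l,s,c=cv2.connectedComponentsWithStats(m)
    for i in range(1,k):
        if s[i,4]>40: q=W[l==i]; print(n,c[i],s[i],q.min(0).round(4),q.max(0).round(4),((q.min(0)+q.max(0))/2).round(4))
"
```

```text
grasp pt [ 0.43168145 -0.16487158  0.17049953]
scene [179.34769231 213.44      ] [170 197  20  28 325] [ 0.3884 -0.19    0.2052] [ 0.46   -0.1304  0.225 ] [ 0.4242 -0.1602  0.2151]
top [367.50361446 254.76144578] [356 243  24  24 415] [ 0.4066 -0.1874  0.2054] [ 0.4549 -0.1403  0.2283] [ 0.4308 -0.1638  0.2168]
```

Request:
move_arm --pt "0 0 -1.6 0 0 0 -1" --pt "0 0 -1.6 0 0 0 -1" --pt "0 0 -1.6 0 0 0 -1" --pt "0 0 -1.5 0 0 0 -1" --pt "0 0 0 0 0 0 -1"

```text
time: 15.37
ee_pos: [0.4307, -0.1602, 0.1103]
orientation: [-179.8, 46.0, 99.0]
force: [-2.0, -1.1, -3.2]
width: 0.582
grip_force: 29.8
```

```bash
python3 -c "
from h import *
delta([.4525,-.326,.1055],-81.6,46)"
```

```text
target [ 0.4519 -0.3217  0.1097] dcm [  2.12 -16.16  -0.06] rot [ 0.    -0.002 -0.008] zdir [ 0.109 -0.711 -0.695] y [ 0.988  0.154 -0.002]
```

Request:
move_arm --pt "0.25 -1.8 0 0 0 -0.004 -1" --pt "0.25 -1.8 0 0 0 -0.004 -1" --pt "0.25 -1.8 0 0 0 0 -1" --pt "0.25 -1.8 0 0 0 0 -1" --pt "0.25 -1.8 0 0 0 0 -1" --pt "0.25 -1.8 0 0 0 0 -1" --pt "0.25 -1.8 0 0 0 0 -1" --pt "0.25 -1.8 0 0 0 0 -1" --pt "0.12 -1.8 0 0 0 0 -1" --pt "0 0 0 0 0 0 -1" --pt "0 0 0 0 0 0 -1"

```text
time: 16.28
ee_pos: [0.452, -0.3231, 0.1124]
orientation: [180.0, 46.0, 98.2]
force: [-0.2, 0.2, -3.6]
width: 0.579
grip_force: 29.8
```

```bash
python3 -c "
from h import *
delta([.4525,-.326,.0926],-81.6,46)
print(r.get_obs()['q'])"
```

```text
target [ 0.4519 -0.3217  0.0968] dcm [-0.01  0.14 -1.56] rot [-0.001  0.     0.003] zdir [ 0.103 -0.711 -0.695] y [0.99  0.143 0.   ]
[-43.47796364  32.73142005  54.74926013 135.10066206  55.14797713
  22.70208421 -39.07783161]
```

Request:
move_arm --pt "0 0.14 -0.4 0 0 0.003 -1" --pt "0 0 -0.4 0 0 0 -1" --pt "0 0 -0.4 0 0 0 -1" --pt "0 0 -0.2 0 0 0 -1" --pt "0 0 0 0 0 0 -1" --pt "0 0 0 0 0 0 -1"

```text
time: 16.78
ee_pos: [0.4521, -0.321, 0.0976]
orientation: [-179.9, 45.9, 98.5]
force: [-0.3, -0.9, -2.4]
width: 0.583
grip_force: 29.8
```

Request:
move_arm --pt "0 0 -0.1 0 0 0 -1" --pt "0 0 0 0 0 0 -1" --pt "0 0 0 0 0 0 -1"

```text
time: 17.03
ee_pos: [0.4522, -0.3212, 0.0969]
orientation: [180.0, 45.9, 98.4]
force: [-1.2, 1.6, 2.2]
width: 0.58
grip_force: 29.8
```

Contact: the shelf is carrying the bottle (+2.2 N). I'll release and back out.

Request:
move_arm --pt "0 0 0 0 0 0 1" --pt "0 0 0 0 0 0 1" --pt "0 0 0 0 0 0 1" --pt "0 0 0 0 0 0 1" --pt "0 0 0 0 0 0 1" --pt "0 0 0 0 0 0 1" --pt "-0.15 1.0 0.3 0 0 0 1" --pt "-0.15 1.0 0.3 0 0 0 1" --pt "-0.25 1.8 0.5 0 0 0 1" --pt "-0.25 1.8 0.5 0 0 0 1" --pt "-0.25 1.8 0.5 0 0 0 1" --pt "-0.25 1.8 0.5 0 0 0 1" --pt "-0.25 1.8 0.5 0 0 0 1" --pt "-0.25 1.8 0.5 0 0 0 1" --pt "-0.25 1.8 0.8 0 0 0 1" --pt "-0.25 1.8 1 0 0 0 1" --pt "-0.25 1.8 1 0 0 0 1" --pt "0 0 1 0 0 0 1" --pt "0 0 0 0 0 0 1"

```text
time: 18.62
ee_pos: [0.4274, -0.1381, 0.1715]
orientation: [179.9, 45.8, 98.5]
force: [0.2, -1.1, -0.2]
width: 0.995
grip_force: 0.0
```

```bash
python3 -c "
from h import *
o=r.get_obs();print(o['force'],o['q'])
for n in('scene','top'):
    p,d=r.capture(n); cv2.imwrite(f'pics/{n}3.png',p[:,:,::-1]); np.savez(f'pics/{n}3.npz',p=p,d=d)
a=cv2.imread('pics/scene3.png')[130:390,40:320];b=cv2.imread('pics/top3.png')[120:380,270:550]
cv2.imwrite('pics/g3.png',cv2.resize(cv2.hconcat([a,b]),(800,371)))
"
```

```text
[ 0.18872785 -1.05297243 -0.15047488] [-70.00219629  17.72360656  51.51657177 134.80214398  41.3650961
  51.49881249 -41.60902979]
```

View pics/g3.png

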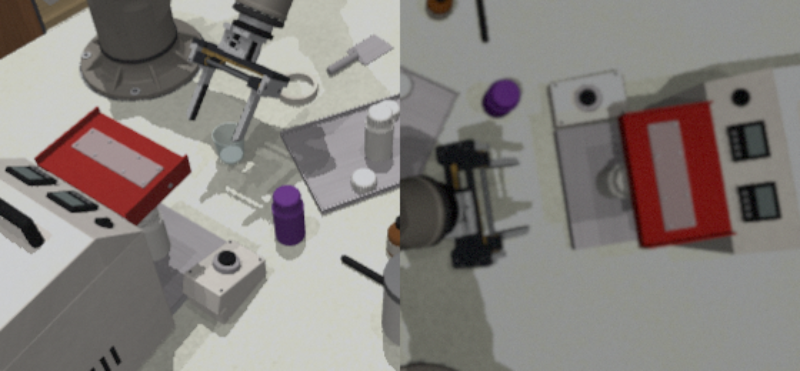

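The bottle stands upright on the shelf under the guard's front edge, at right panel (617,180), and it has been let go. Next I check its placement and plan the button press.

```bash
python3 -c "
from h import *
a=np.radians(-81.6);h=np.array([np.cos(a),np.sin(a)]);s=np.array([-h[1],h[0]]);st=np.array([.4525,-.326])
for n in('scene','top'):
    f=np.load(f'pics/{n}3.npz');W=cloud(n,f['d'])
    q=W[(W[...,2]>.05)&(W[...,2]<.16)]; e=np.c_[(q[:,:2]-st)@h,(q[:,:2]-st)@s,q[:,2]]; e=e[(abs(e[:,0])<.045)&(abs(e[:,1])<.05)]
    b=e[e[:,2]<.105]; print(n,len(e),len(b),'body x,y range',np.percentile(b[:,:2],[2,98],axis=0).round(4).tolist(),'all',np.percentile(e,[2,98],axis=0).round(4).tolist())
    p=f['p'].astype(int); m=(p.max(2)<70)&(abs(W[...,0]-.596)<.02)&(abs(W[...,1]+.273)<.02)&(abs(W[...,2]-.09)<.02)
    print('btn z',np.percentile(W[m][:,2],[10,50,90]).round(4))
c,sn=h,s
T=np.r_[np.array([.5965,-.273])+.003*h,.087]
delta(T,-81.6,28,back=.019+.06)
delta(T,-81.6,28,back=.019+.012)
"
```

```text
scene 427 212 body x,y range [[-0.0204, 0.0181], [0.0198, 0.0312]] all [[-0.0223, 0.0137, 0.053], [0.0198, 0.0308, 0.1446]]
btn z [0.0812 0.0867 0.0907]
top 411 139 body x,y range [[-0.0294, -0.0251], [-0.0082, 0.0258]] all [[-0.0289, -0.0256, 0.0531], [-0.0056, 0.0255, 0.1482]]
btn z [0.0832 0.0872 0.0916]
target [ 0.5911 -0.2365  0.1621] dcm [16.44 -9.75 -0.84] rot [ 0.308  0.046 -0.001] zdir [ 0.106 -0.71  -0.696] y [0.989 0.147 0.001]
target [ 0.5944 -0.2588  0.1197] dcm [ 16.77 -11.98  -5.07] rot [ 0.308  0.046 -0.001] zdir [ 0.106 -0.71  -0.696] y [0.989 0.147 0.001]
```

Placement agrees within about 2–3 mm: the body front is at -29 mm against -28 expected, and the sides are at ±26. Now I move above the button with the fingers shut.

Request:
move_arm --pt "0 0 1.5 0.062 0.009 0 -1" --pt "0 0 1.5 0.062 0.009 0 -1" --pt "0 0 1.5 0.062 0.009 0 -1" --pt "0 0 0.5 0.062 0.009 0 -1" --pt "2 0 0 0.06 0.009 0 -1" --pt "2 0 0 0 0 0 -1" --pt "2 0 0 0 0 0 -1" --pt "2 0 0 0 0 0 -1" --pt "2 0 0 0 0 0 -1" --pt "2 0 0 0 0 0 -1" --pt "2 -1.5 0 0 0 0 -1" --pt "2 -2 0 0 0 0 -1" --pt "0.4 -2 0 0 0 0 -1" --pt "0 -2 -1 0 0 0 -1" --pt "0 -2 -2 0 0 0 -1" --pt "0 0 0 0 0 0 -1" --pt "0 0 0 0 0 0 -1"

```text
time: 20.13
ee_pos: [0.589, -0.2363, 0.1893]
orientation: [-179.9, 28.1, 98.3]
force: [0.3, -0.0, -0.2]
width: 0.008
grip_force: 0.0
```

```bash
python3 -c "
from h import *
a=np.radians(-81.6);h=np.array([np.cos(a),np.sin(a)])
T=np.r_[np.array([.5965,-.273])+.003*h,.087]
delta(T,-81.6,28,back=.019+.01)
o=r.get_obs();print(o['width'],o['force'],o['q'])"
```

```text
target [ 0.5945 -0.2597  0.1179] dcm [ 0.55 -2.34 -7.14] rot [ 0.003 -0.002  0.003] zdir [ 0.066 -0.467 -0.882] y [ 0.99   0.143 -0.002]
0.007864626397925801 [ 0.28032456 -0.00248103 -0.17795726] [-38.89644753  25.67762299  50.9643936  111.46149231  10.56695214
  44.12728739   8.86264662]
```

Request:
move_arm --pt "0.15 -0.6 -1.8 0 0 0 -1" --pt "0.15 -0.6 -1.8 0 0 0 -1" --pt "0.15 -0.6 -1.8 0 0 0 -1" --pt "0.1 -0.5 -1.7 0 0 0 -1" --pt "0 0 0 0 0 0 -1" --pt "0 0 0 0 0 0 -1"

```text
time: 20.63
ee_pos: [0.5959, -0.2569, 0.1195]
orientation: [-180.0, 28.1, 98.5]
force: [0.5, -0.3, -0.1]
width: 0.007
grip_force: 0.0
```

```bash
python3 -c "
from h import *
a=np.radians(-81.6);h=np.array([np.cos(a),np.sin(a)])
T=np.r_[np.array([.5965,-.273])+.003*h,.087]
delta(T,-81.6,28,back=.019)
for n in('scene','top'):
    p,d=r.capture(n); cv2.imwrite(f'pics/{n}4.png',p[:,:,::-1])
a=cv2.imread('pics/scene4.png')[230:370,130:280];b=cv2.imread('pics/top4.png')[130:270,340:490]
cv2.imwrite('pics/g4.png',cv2.resize(cv2.hconcat([a,b]),(800,373),interpolation=3))
"
```

```text
target [ 0.5952 -0.2644  0.1091] dcm [-0.07 -0.74 -1.04] rot [ 0.002 -0.    -0.001] zdir [ 0.069 -0.466 -0.882] y [ 0.989  0.147 -0.001]
```

View pics/g4.png

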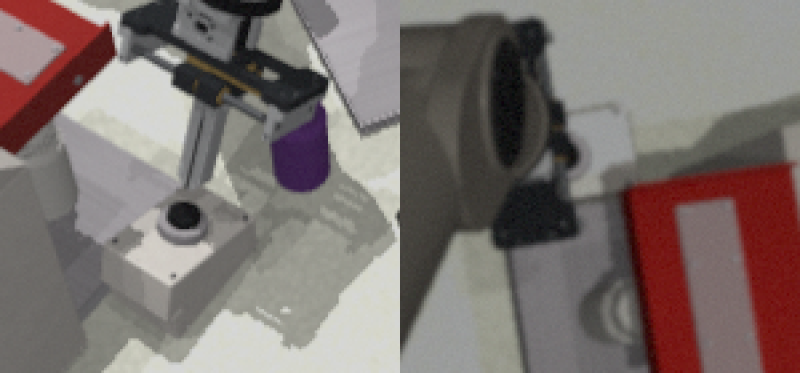

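The fingertips are at left panel (195,185), just above and behind the button at (184,214). I'll align, then press along the button's axis in small steps.

Request:
move_arm --pt "-0.05 -0.4 0 0 0 0 -1" --pt "0 -0.1 -0.3 0 0 0 -1" --pt "0 -0.1 -0.3 0 0 0 -1" --pt "0 0 0 0 0 0 -1" --pt "0 0 0 0 0 0 -1"

```text
time: 21.15
ee_pos: [0.5955, -0.2631, 0.1136]
orientation: [180.0, 28.1, 98.4]
force: [-0.1, -0.3, 0.4]
width: 0.005
grip_force: 0.0
```

Request:
move_arm --pt "0 -0.1 -0.3 0 0 0 -1" --pt "0 -0.05 -0.15 0 0 0 -1" --pt "0 0 0 0 0 0 -1" --pt "0 0 0 0 0 0 -1"

```text
time: 21.48
ee_pos: [0.5956, -0.2646, 0.1091]
orientation: [180.0, 28.1, 98.4]
force: [-0.0, 0.3, 0.2]
width: 0.004
grip_force: 0.0
```

Request:
move_arm --pt "0 -0.05 -0.2 0 0 0 -1" --pt "0 0 0 0 0 0 -1" --pt "0 0 0 0 0 0 -1"

```text
time: 21.73
ee_pos: [0.5956, -0.2651, 0.1071]
orientation: [180.0, 28.1, 98.4]
force: [-0.5, -0.5, -0.2]
width: 0.006
grip_force: 0.0
```

Request:
move_arm --pt "0 -0.07 -0.2 0 0 0 -1" --pt "0 0 0 0 0 0 -1" --pt "0 0 0 0 0 0 -1"

```text
time: 21.98
ee_pos: [0.5956, -0.2658, 0.1051]
orientation: [180.0, 28.1, 98.4]
force: [0.1, 0.8, 0.2]
width: 0.001
grip_force: 0.0
```

Request:
move_arm --pt "0 -0.07 -0.2 0 0 0 -1" --pt "0 0 0 0 0 0 -1" --pt "0 0 0 0 0 0 -1"

```text
time: 22.23
ee_pos: [0.5956, -0.2665, 0.1031]
orientation: [180.0, 28.1, 98.4]
force: [-0.1, 0.1, -0.7]
width: 0.007
grip_force: 0.0
```

Request:
move_arm --pt "0 -0.07 -0.2 0 0 0 -1" --pt "0 0 0 0 0 0 -1" --pt "0 0 0 0 0 0 -1"

```text
time: 22.48
ee_pos: [0.5955, -0.2672, 0.101]
orientation: [180.0, 28.1, 98.4]
force: [0.8, 0.3, 0.6]
width: 0.005
grip_force: 0.0
```

Request:
move_arm --pt "0 -0.07 -0.2 0 0 0 -1" --pt "0 0 0 0 0 0 -1" --pt "0 0 0 0 0 0 -1"

```text
time: 22.73
ee_pos: [0.5955, -0.2679, 0.0991]
orientation: [180.0, 28.1, 98.4]
force: [-0.7, -0.6, 0.5]
width: 0.005
grip_force: 0.0
```

Request:
move_arm --pt "0 -0.07 -0.2 0 0 0 -1" --pt "0 0 0 0 0 0 -1" --pt "0 0 0 0 0 0 -1"

```text
time: 22.98
ee_pos: [0.5956, -0.2686, 0.0971]
orientation: [180.0, 28.1, 98.4]
force: [-0.2, -0.3, 0.0]
width: 0.006
grip_force: 0.0
```

```bash
python3 -c "
from h import *
o=r.get_obs();R=Ro.from_euler('xyz',o['orientation'],degrees=True).as_matrix();t=o['ee_pos']+.025*R[:,2];print('tip',t,o['force'])
for n in('scene','top'):
    p,d=r.capture(n); cv2.imwrite(f'pics/{n}5.png',p[:,:,::-1]); W=cloud(n,d)
    u=proj(n,[t,[.5965,-.273,.087]]);print(n,u.round(1).tolist())
a=cv2.imread('pics/scene5.png')[270:350,150:240];b=cv2.imread('pics/top5.png')[150:230,360:450]
cv2.imwrite('pics/g5.png',cv2.resize(cv2.hconcat([a,b]),(800,356),interpolation=3))
"
```

```text
tip [ 0.59732839 -0.28021109  0.07500499] [-0.15262233 -0.34889225  0.00555659]
scene [[196.7, 314.1], [198.1, 309.2]]
top [[402.9, 186.8], [401.2, 186.4]]
```

View pics/g5.png

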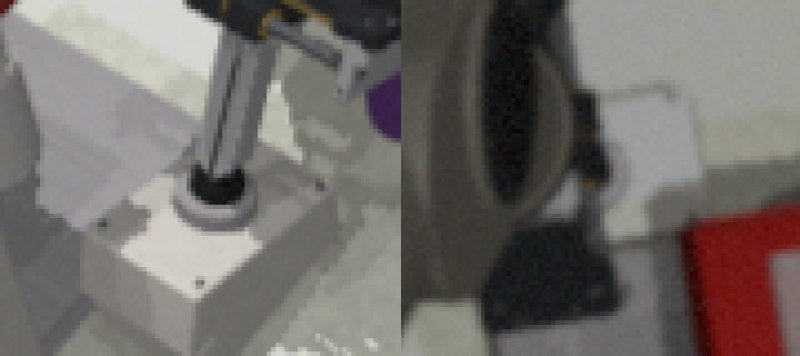

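The tips are over the button at left panel (218,175), with its black top at (218,188), and they are not touching yet. I'll keep going down along its axis.

Request:
move_arm --pt "0 -0.07 -0.2 0 0 0 -1" --pt "0 0 0 0 0 0 -1" --pt "0 0 0 0 0 0 -1"

```text
time: 23.33
ee_pos: [0.5956, -0.2693, 0.0951]
orientation: [180.0, 28.1, 98.4]
force: [0.3, -0.4, 0.7]
width: 0.006
grip_force: 0.0
```

Request:
move_arm --pt "0 -0.07 -0.2 0 0 0 -1" --pt "0 0 0 0 0 0 -1" --pt "0 0 0 0 0 0 -1"

```text
time: 23.58
ee_pos: [0.5956, -0.27, 0.0931]
orientation: [180.0, 28.1, 98.4]
force: [-0.0, 0.4, 0.3]
width: 0.007
grip_force: 0.0
```

Request:
move_arm --pt "0 -0.07 -0.2 0 0 0 -1" --pt "0 0 0 0 0 0 -1" --pt "0 0 0 0 0 0 -1"

```text
time: 23.83
ee_pos: [0.5957, -0.2707, 0.0912]
orientation: [179.9, 28.1, 98.4]
force: [-1.0, 1.8, 2.1]
width: 0.006
grip_force: 1.1
```

```bash
python3 -c "
from h import *
np.set_printoptions(precision=3,suppress=True,linewidth=200)
f=np.load('pics/scene3.npz');W0=cloud('scene',f['d'])
p,d=r.capture('scene');W=cloud('scene',d);cv2.imwrite('pics/scene6.png',p[:,:,::-1])
print('before gray');print(f['p'].mean(2)[300:324:1,188:212:2].astype(int))
print('now');print(p.mean(2)[300:324:1,188:212:2].astype(int))
for v in range(302,322,2): print(v,[ (W0[v,u]*1000).round().astype(int).tolist() for u in(196,199,202)],[ (W[v,u]*1000).round().astype(int).tolist() for u in(196,199,202)])
cv2.imwrite('pics/g6.png',cv2.resize(np.hstack([f['p'][285:335,170:230],p[285:335,170:230]])[:,:,::-1],(800,333),interpolation=0))
"
```

```text
before gray
[[149 150 152 152 148 164 151 172 180 173 185 188]
 [148 150 151 154 161 176 181 180 179 179 183 187]
 [150 150 151 154 174 177 178 178 177 179 191 188]
 [151 150 147 167 179 179 177 179 177 183 197 192]
 [149 150 161 175 177 179 178 177 185 191 196 193]
 [150 157 176 175 134 132 135 175 193 194 195 193]
 [147 168 177 137  57  26  48 126 188 193 194 193]
 [164 176 160  62  28  29  25  29 145 193 193 194]
 [177 166 133  36  23  29  25  27  87 186 192 195]
 [175 152 113  28  32  25  22  25  57 169 191 193]
 [177 150  97  29  32  25  32  28  27 144 187 193]
 [175 151  91  27  28  28  29  29  24 132 186 192]
 [166 150  99  26  27  29  31  25  24 136 175 190]
 [159 148 134  20  26  30  24  21  50 146 155 186]
 [151 143 150  70  21  22  21  21 112 154 152 189]
 [146 123 150 129  59  20  10  50 142 148 137 189]
 [175 104 144 147 123 116 115 122 151 118 107 189]
 [190 109 125 141 150 148 149 151 132  86 141 188]
 [190 126 106 121 130 137 136 127 102  79 170 190]
 [194 170 107 103 106 113 108  97  84  96 185 191]
 [194 194 148 105 100  99  93  87  89 159 191 192]
 [194 192 186 148
[... 1756 characters left out ...]
[597, -278, 99], [603, -274, 100], [609, -270, 101]]
310 [[597, -279, 91], [602, -274, 90], [607, -269, 90]] [[597, -279, 91], [604, -276, 94], [604, -268, 85]]
312 [[602, -284, 93], [605, -277, 88], [607, -271, 83]] [[602, -284, 94], [604, -277, 87], [610, -272, 88]]
314 [[602, -285, 86], [607, -280, 86], [609, -273, 79]] [[602, -285, 85], [606, -279, 83], [611, -274, 83]]
316 [[603, -287, 80], [609, -282, 81], [617, -279, 86]] [[606, -289, 86], [607, -281, 78], [612, -276, 78]]
318 [[611, -293, 87], [615, -287, 84], [616, -280, 77]] [[607, -291, 81], [612, -286, 80], [616, -280, 78]]
320 [[610, -293, 79], [613, -287, 74], [617, -282, 72]] [[609, -293, 77], [614, -288, 75], [618, -282, 74]]
```

View pics/g6.png

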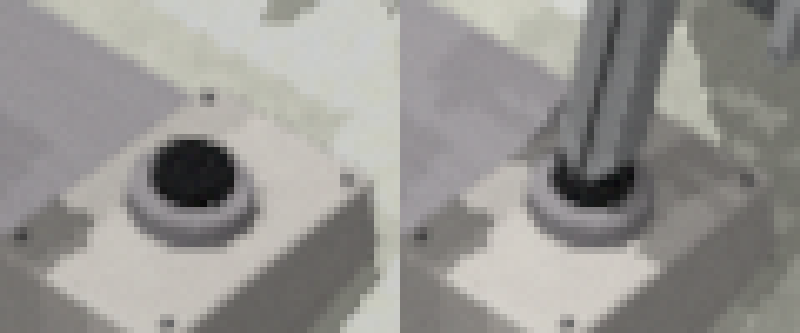

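The picture shows the tips resting on the middle of the button, at right panel (600,175), so contact has begun. I'll press on until the force climbs past the spring's 5 N stop.

Request:
move_arm --pt "0 -0.07 -0.2 0 0 0 -1" --pt "0 0 0 0 0 0 -1" --pt "0 0 0 0 0 0 -1"

```text
time: 24.13
ee_pos: [0.5958, -0.2714, 0.0892]
orientation: [179.9, 28.1, 98.4]
force: [0.3, 0.8, 4.3]
width: 0.008
grip_force: 1.7
```

Request:
move_arm --pt "0 -0.07 -0.2 0 0 0 -1" --pt "0 0 0 0 0 0 -1" --pt "0 0 0 0 0 0 -1"

```text
time: 24.38
ee_pos: [0.5959, -0.2721, 0.0872]
orientation: [179.9, 28.1, 98.4]
force: [0.6, 0.7, 4.5]
width: 0.005
grip_force: 2.3
```

Request:
move_arm --pt "0 -0.05 -0.15 0 0 0 -1" --pt "0 0 0 0 0 0 -1" --pt "0 0 0 0 0 0 -1"

```text
time: 24.63
ee_pos: [0.5961, -0.2724, 0.0863]
orientation: [179.9, 28.1, 98.4]
force: [-3.7, 8.1, 19.5]
width: 0.008
grip_force: 10.6
```

The button is bottomed out: 4.5 N rose to about 20 N at the stop. I'll retreat.

Request:
move_arm --pt "0 0.1 0.3 0 0 0 -1" --pt "0 0.2 0.5 0 0 0 -1" --pt "-0.05 0.7 1.5 0 0 0 -1" --pt "-0.1 0.9 1.8 0 0 0 -1" --pt "-0.1 0.9 1.8 0 0 0 -1" --pt "-0.1 0.9 1.8 0 0 0 -1" --pt "-0.1 0.9 1.8 0 0 0 -1" --pt "0 1 2 0 0 0 -1" --pt "0 1 2 0 0 0 -1" --pt "0 0 0 0 0 0 -1" --pt "0 0 0 0 0 0 -1" --pt "0 0 0 0 0 0 -1"

```text
time: 25.63
ee_pos: [0.5906, -0.2065, 0.2201]
orientation: [180.0, 28.1, 98.4]
force: [-0.0, -0.5, -0.8]
width: 0.003
grip_force: 0.0
```

```bash
python3 -c "
from h import *
o=r.get_obs();print(o['force'],o['ee_pos'])
a=np.radians(-81.6);h=np.array([np.cos(a),np.sin(a)]);s=np.array([-h[1],h[0]]);st=np.array([.4525,-.326])
for n in('scene','top'):
    p,d=r.capture(n);W=cloud(n,d); cv2.imwrite(f'pics/{n}7.png',p[:,:,::-1])
    q=W[(W[...,2]>.05)&(W[...,2]<.16)]; e=np.c_[(q[:,:2]-st)@h,(q[:,:2]-st)@s,q[:,2]]; e=e[(abs(e[:,0])<.045)&(abs(e[:,1])<.05)]
    print(n,len(e),np.percentile(e,[2,98],axis=0).round(4).tolist())
    m=((W[...,2]>.105)&(W[...,2]<.13)&(W[...,0]>.4)&(W[...,0]<.8)&(abs(W[...,1]-.13)<.24)).astype(np.uint8)
    k,l,t,c=cv2.connectedComponentsWithStats(m)
    for i in range(1,k):
        if t[i,4]>60: q=W[l==i]; print('tray',c[i].round(),(q.min(0)+q.max(0))/2)
"
```

```text
[-0.00638179 -0.54530846 -0.75978698] [ 0.59064776 -0.20654878  0.22011946]
scene 429 [[-0.0228, 0.0129, 0.0523], [0.0195, 0.0311, 0.1448]]
tray [341. 197.] [0.63829895 0.2294119  0.11367906]
tray [305. 210.] [0.59335635 0.12696987 0.11380045]
top 414 [[-0.0287, -0.0255, 0.0539], [-0.0046, 0.0252, 0.1482]]
tray [189. 167.] [0.63328595 0.23251765 0.11497798]
tray [232. 186.] [0.58942101 0.12896326 0.11590038]
```

View pics/scene7.png

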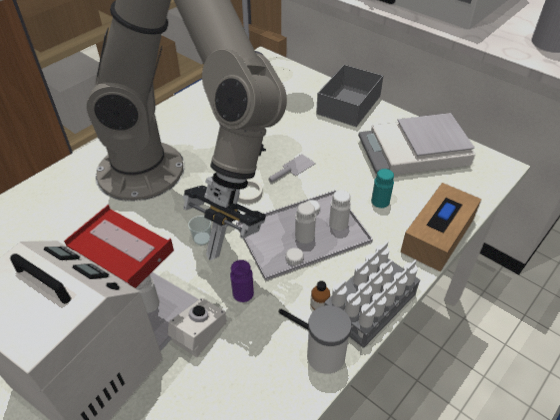

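The final view shows the two empty bottles standing in the tray at (306,223) and (340,212). The full bottle stands on the shelf at (152,295), the arm is clear, and nothing else has moved.

```bash
python3 -c "
from workcell import r
print(r.close_job())"
```

```text
the job is handed in; nothing more can be done
None
```

The full bottle was C: it stands upright on the shelf, within about 3 mm of centre under the head by camera. After letting go of it I pressed START to its stop; empties A and B are back in their places, and the job is handed in at about 26 s with no verdict returned.

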